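# Clear the fixture base and seat the nest plate on its two locating pins

## Task

A filled jar was left standing on the aluminium fixture base: take it off and stand it upright on a free spot of the table top. Then pick up the two-jar nest plate by its grip bar, turn it so that its large hole meets the round pin and its small hole the diamond pin, and lower it in hand over both pins until it lies fully down and flat on the base before you let go. Do not shift or knock over the other jar, the tape roll or the tally counter, and do not tip the jar you move.

Things in the scene. Friction and masses are not known exactly. Their poses are not given: they have to be found in the camera images.
- base: Fixture base, fixed: bare aluminium slab 190 x 90 x 14 mm; origin at the centre of its underside, on the table top; x along its length, z up. The plate must lie on its flat top, 14 mm above the table. Two steel pins stand on its long centre line, 68 mm from the middle: round at -x, diamond at +x. Its place and turn vary.
- round_pin (a point): foot of the round pin, on the base's top. Pin of 16 mm diameter, 15 mm tall: straight for 8 mm, then tapering to 11 mm across at the tip. Axes as the base.
- diamond_pin (a point): foot of the diamond pin, on the base's top, 136 mm from the round pin. Four-sided (diamond) section 12 mm across the line of the pins and only 6.6 mm along it, 15 mm tall: straight for 8 mm, then tapering to two thirds of that at the tip. Axes as the base.
- grip_bar (a point): Point to grasp on the loose nest plate (grey plastic, lying bar up): middle of the plate, 48 mm above its underside. The steel grip bar is 10 mm thick (along x), 50 mm long (along y) and spans 16 to 64 mm above the underside; pinch it across its thickness. x runs along the plate from the large to the small hole, z is up. Seated, this point is 62 mm above the table.
- large_hole (a point): centre of the lower mouth of the plate's large through-hole (17.6 mm wide, fits the round pin), at x = -68 mm from the bar on the plate's underside. Axes as the plate. Seated, it coincides with the foot of the round pin.
- small_hole (a point): centre of the lower mouth of the plate's small through-hole (13.6 mm wide, fits the diamond pin; the round pin cannot enter it), at x = +68 mm from the bar on the plate's underside. Axes as the plate.
- jar_centre (a point): centre, half-way up, of the filled glass jar with a gold screw cap (66 mm diameter, 91 mm tall, cap 63 mm wide forming the top 14 mm, 0.24 kg) that stands upright on the base between the pins at first; z is its upright axis. Standing on the table its centre is 45.5 mm up.
- other_jar: bystander: a like jar, 66 mm diameter, 91 mm tall, standing on the table; origin at the centre of its underside. Leave it where it is.
- tape_roll: bystander: roll of tape lying flat, 80 mm diameter, 24 mm high; origin at the centre of its underside. Leave it where it is.
- tally_counter: bystander: hand tally counter lying on the table, 76 x 50 x 22 mm; origin near the centre of its underside. Leave it where it is.
- tape_dispenser: fixed obstacle: bench tape dispenser 45 (x) x 184 (y) x 105 mm tall; origin at the centre of its underside. It never moves.
- jar_clamp: Fixed obstacle: jar clamp 95 (x) x 151 (y) x 179 mm tall; origin at the centre of its underside. Always here. Other fixed things stand right of y = -0.16 (a cord, a heater on a stand), beyond x = 0.72, and left of the clamp (x over 0.64, y over 0.30). The table's near edge is at x = 0.31, its left edge at y = 0.45.
- nest_plate: The nest plate: 168 x 76 x 16 mm, 0.3 to 0.6 kg; origin at the centre of its underside, axes as at the grip bar. Eight steel dowels 7 mm thick, 16 mm tall stand on it at x = +-15 and +-69, y = +-27 mm. It lies in any turn.
- jar_left_on_base: the jar to be cleared as a whole; origin at the centre of its underside.

How it is judged (in metres and radians):
On the way, in this order (a step that is already met when the one before it is completed fails the run):
1. the jar stands upright on the table top, off the base, let go (height (world z) of jar_centre between 0.04 and 0.05 m and angle between jar_centre's own z axis and vertical below 0.1 rad and contact force between the fingers and jar_left_on_base below 0.3 N), for 0.2 s.
2. the plate, held in the gripper, is down over both pins (horizontal distance between large_hole and round_pin below 0.003 m and horizontal distance between small_hole and diamond_pin below 0.003 m and z of each of large_hole, small_hole in the frame of base below 0.021 m and contact force between the fingers and nest_plate above 1 N), for 0.1 s.
At the end, for the whole second after the job is handed in: Plate at rest, fully down: each hole within 2.5 mm of the foot of its pin (large on round, small on diamond). Cleared jar at rest on the table top, upright within 0.1 rad, centre 40 to 50 mm up. Other jar upright; it, the tape roll and the counter within 25 mm of their starts (distance between large_hole and round_pin below 0.0025 m and distance between small_hole and diamond_pin below 0.0025 m and height (world z) of jar_centre between 0.04 and 0.05 m and angle between each of jar_centre, other_jar's own z axis and vertical below 0.1 rad and linear speed of each of nest_plate, jar_left_on_base below 0.01 m/s and distance of each of other_jar, tape_roll, tally_counter from where it was at the start of the episode below 0.025 m); the robot touches nothing.
It fails at once if the jar being moved, or the other jar, is tipped over (angle between jar_centre's own z axis and vertical above 0.6 rad or angle between other_jar's own z axis and vertical above 0.5 rad).
It fails at once if a bystander is shifted by more than 25 mm (distance of any of other_jar, tape_roll, tally_counter from where it was at the start of the episode above 0.025 m).
It also fails if it takes over 54 s, if anything falls off the work surface, if the arm or the gripper's body presses on something with over 40 N, if the wrist force passes 120 N, or if a joint passes its speed limit or range.

## Robot

A 7-joint arm with a two-finger parallel gripper is mounted at the origin on a cart in front of the work surface, level with it; the furniture and walls round the work are solid. World frame = base frame: x ahead of the robot, y to its left, z up, the work surface at z = 0. Lengths are in m, angles in degrees, forces in N, time in s.
With the tool pointing down it reaches from about 0.425 to 0.825 m from the base axis. Payload 3.6 kg.
Tool frame: the origin (TCP) lies midway between the tips of the shut fingers; the grasp point (between the pads) lies 19 mm behind it; z points along the fingers, y is the direction in which the jaws open and shut (so a half turn about z gives the same grasp; the last joint's range is limited). The gripper opens to 93 mm and grips with 3 to 60 N. Pads are 15 mm wide; open, the fingers measure 128 mm over their backs; the gripper's body (75 mm by 188 mm) begins 65 mm behind the grasp point.
Start: joints at [-76.519, 35.231, -0.722, 81.555, 0.464, 63.22, -2.315], TCP at [0.168, 0.628, 0.219] pointing down, gripper open.
Joint ranges: [-178.69, 178.69], [-17.37, 117.87], [-77.05, 75.6], [15.02, 138.74], [-78.02, 258.01], [0.78, 113.62], [-162.83, 162.83]. Speed limits (degrees/s): [159.86, 159.86, 180, 180, 180, 180, 180].

## Interface

Orientations are given as a 3x3 rotation matrix whose columns are the frame's x, y, z axes.
In Python, from cell import telemetry, cams, order, finder gives the robot as it stands.
- The arm moves only by the tool carry_out, never from a script. Its argument "deltas" is a list of rows, each an object of numbers: "x", "y", "z": the shift along the tool's x, y, z in cm; "wx", "wy", "wz": the turn, a rotation vector about the tool's x, y, z in rad. A call has 1 to 20 rows; each row is the pose to reach, as a shift and turn from the pose commanded when the call began, along the tool's axes at that moment; what a row does not reach only later rows make up. A row lasts 1/8 s, in which the tool goes at most 62.5 mm and 10.7 degrees, less where a joint would pass 70% of its speed; a pose out of reach is approached as far as the arm can. A call with a gripper value outside its range is refused whole. "hand" is the opening, from 0 (shut) to 1 (fully open), set as the call begins (left out, the last holds). The fingers move at their own pace and stop on an object; "newtons" is the grip in N (left out, the last holds). Time passes only in rows, so rows that repeat a pose let the fingers close. It gives the time, the measured TCP pose, the force and the opening at its end, in the units of the state.
- telemetry.read_state(): the state, without advancing time (a new reading comes with each control period).
- cams.camera(name): name is "scene" or "top"; returns the picture (384x512x3 uint8, red, green, blue); there is no depth.
- cams.calibration(name): a dict with "K" (3x3 intrinsics, pixels), "dist_coeffs" ([k1, k2, p1, p2, k3] as OpenCV has them; the pictures are not rectified), "extrinsics" (4x4, takes a point from camera to world coordinates). Camera axes: x right, y down, z forward; pixel columns grow to the right and rows downward; lengths in m; the calibration is good to about 2 mm. A picture is of the moment at which its call begins. calibration takes no time and is no camera call.
- order.close_job(): hands the job in, once; it reports no verdict.
Trained networks look in the newest picture that a camera, given by its name, has taken for a name from the list of things; names that differ only in an ending like _2 or _b are one class to them, and where a whole thing is asked for, a point or a joint stands for the part that bears it (a point fixed in the world has none). Each returns a list of dicts, best first, with "conf" (0 to 1); they miss things now and then, are a little off and sometimes report something else, mostly with a low value. They report only what shows in the picture. A call takes as long as a camera call.
- finder.find_in(thing, camera): "at" ([x, y, z] in m, in world coordinates, good to about 4 mm: the middle of the surface that is visible of it).
The state is a dict: "time_s": time; "q": joint angles; "qvel": joint speeds; "joint_efforts": joint torques, N m; "tcp_pos": TCP position; "ee_rot": TCP orientation; "wrist_force": force on the tool from outside, world axes, zero at the start; "torque": the same for the moment, N m; "finger_gap": opening from 0.0 (shut) to 1.0 (fully open).
Only numpy, scipy, OpenCV 4.12 (cv2) and the standard library are available. Lean on these libraries where they do the work, as an engineer would, in place of code of your own. Each camera call takes 0.05 s, during which the arm holds its last target. There are 200 camera calls.

## Working session

There is one attempt and no reset: what is moved stays moved. The work goes in short steps, Python scripts to look and compute and a tool call to move; the robot and the scene stay as the last step left them, time stands still between calls to the robot, and variables do not carry over. Pictures are saved under pics/ and viewed, about 8 in all and at most 12, crops included, and the job is handed in when it is done.

Besides the shell and the picture viewer there is one more tool, called after "Call:" as name([rows], argument=value, ...), one row to a line, values as JSON. carry_out: Moves the arm, as the interface text tells. Its arguments: {"type":"object","properties":{"deltas":{"type":"array","items":{"type":"object","properties":{"x":{"type":"number"},"y":{"type":"number"},"z":{"type":"number"},"wx":{"type":"number"},"wy":{"type":"number"},"wz":{"type":"number"}}}},"hand":{"type":"number"},"newtons":{"type":"number"}},"required":["deltas"]}

```bash
mkdir -p pics
cat > h.py <<'E'
import numpy as np,cv2
from cell import telemetry,cams,order,finder
def shot(n,f):
    im=cams.camera(n); cv2.imwrite('pics/'+f,im[:,:,::-1]); return im
def proj(n,P):
    c=cams.calibration(n); E=np.linalg.inv(np.array(c['extrinsics']))
    r,_=cv2.Rodrigues(E[:3,:3])
    return cv2.projectPoints(np.array(P,float).reshape(-1,1,3),r,E[:3,3],np.array(c['K']),np.array(c['dist_coeffs'],float))[0][:,0]
def ray(n,uv,z):
    c=cams.calibration(n); E=np.array(c['extrinsics'])
    p=cv2.undistortPoints(np.array(uv,float).reshape(-1,1,2),np.array(c['K']),np.array(c['dist_coeffs'],float))[:,0]
    d=np.c_[p,np.ones(len(p))]@E[:3,:3].T; o=E[:3,3]
    return o+d*((np.asarray(z)-o[2])/d[:,2]).reshape(-1,1)
E
python3 - <<'E'
from h import *
for n in ['scene','top']:
    im=shot(n,n+'0.png'); print(n,np.round(cams.calibration(n)['extrinsics'],3).tolist())
    for t in ['base','round_pin','diamond_pin','grip_bar','large_hole','small_hole','jar_centre','other_jar','tape_roll','tally_counter','nest_plate','jar_left_on_base','tape_dispenser','jar_clamp']:
        print(t,[(np.round(d['at'],3).tolist(),round(d['conf'],2)) for d in finder.find_in(t,n)[:3]])
s=telemetry.read_state(); print(s)
E
```

```text
scene [[0.905, -0.262, 0.336, 0.273], [-0.426, -0.578, 0.696, -0.501], [0.012, -0.773, -0.634, 0.635], [0.0, 0.0, 0.0, 1.0]]
base [([0.461, 0.208, 0.013], 0.85), ([0.744, 0.0, 0.017], 0.53)]
round_pin [([0.459, 0.208, 0.012], 0.78)]
diamond_pin [([0.46, 0.213, 0.011], 0.66)]
grip_bar [([0.616, -0.039, 0.021], 0.81)]
large_hole [([0.615, -0.034, 0.016], 0.56)]
small_hole [([0.612, -0.041, 0.016], 0.73)]
jar_centre [([0.462, 0.23, 0.082], 0.66), ([0.616, -0.036, 0.014], 0.29)]
other_jar [([0.6, 0.346, 0.061], 0.6)]
tape_roll [([0.742, 0.0, 0.02], 0.96), ([0.616, -0.035, 0.017], 0.74)]
tally_counter [([0.393, -0.046, 0.024], 0.84), ([0.618, -0.039, 0.019], 0.41)]
nest_plate [([0.616, -0.034, 0.015], 0.8)]
jar_left_on_base [([0.464, 0.231, 0.078], 0.62)]
tape_dispenser []
jar_clamp []
top [[0.024, -0.994, 0.107, 0.453], [-1.0, -0.025, -0.006, 0.104], [0.009, -0.106, -0.994, 1.015], [0.0, 0.0, 0.0, 1.0]]
base [([0.464, 0.226, 0.013], 0.78)]
round_pin [([0.467, 0.224, 0.013], 0.86), ([0.464, 0.252, 0.101], 0.7)]
diamond_pin [([0.462, 0.227, 0.016], 0.67)]
grip_bar []
large_hole [([0.624, -
[... 556 characters left out ...]
  63.22105944,  -2.316063  ]), 'qvel': array([ 0.07131935, -0.00462553,  0.03416622,  0.00523953,  0.01761495,
        0.01159131, -0.01795512]), 'joint_efforts': array([-1.14606728e-04, -4.58822823e+01,  2.09084647e-01, -1.66027325e+01,
       -6.10398059e-02,  1.33853441e-02,  4.05316655e-05]), 'tcp_pos': array([0.16820764, 0.62783392, 0.21865581]), 'ee_rot': array([[-9.65933212e-01,  2.58791480e-01, -2.39121194e-05],
       [ 2.58791481e-01,  9.65933211e-01, -3.39781811e-05],
       [ 1.43042465e-05, -3.90089063e-05, -9.99999999e-01]]), 'wrist_force': array([-0.17955811, -0.1974073 , -0.30406581]), 'torque': array([ 0.00742915, -0.02477811,  0.0368636 ]), 'finger_gap': 0.9992401554026477}
```

View pics/top0.png

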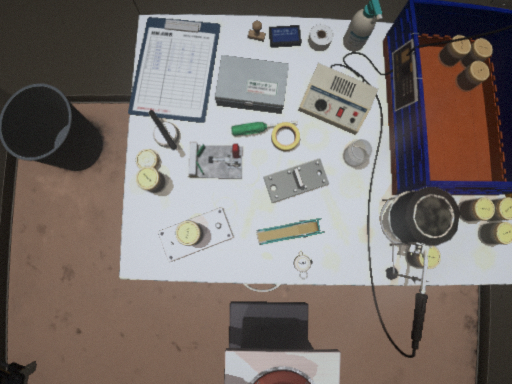

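View pics/scene0.png

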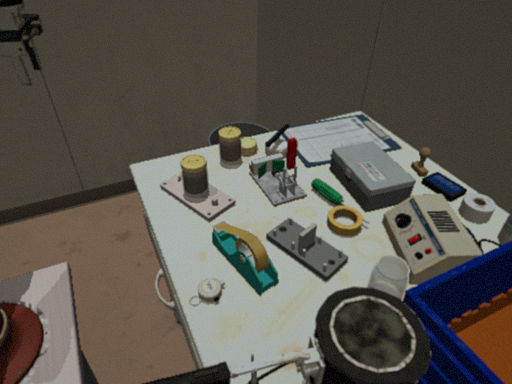

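Run:
```python
from h import *
im=cv2.imread('pics/top0.png'); s=cv2.imread('pics/scene0.png')
a=cv2.resize(im[195:275,150:250],(800,640)[:1]+(640,),interpolation=cv2.INTER_CUBIC)[:600]
b=cv2.resize(im[150:212,255:335],(640,496),interpolation=cv2.INTER_CUBIC)
A=cv2.resize(im[200:270,150:245],None,fx=4.2,fy=4.2,interpolation=cv2.INTER_CUBIC)
B=cv2.resize(im[150:220,250:345],None,fx=4.2,fy=4.2,interpolation=cv2.INTER_CUBIC)
C=cv2.resize(s[145:225,150:245],None,fx=4.2,fy=3.5,interpolation=cv2.INTER_CUBIC)
D=cv2.resize(s[210:290,260:355],None,fx=4.2,fy=3.5,interpolation=cv2.INTER_CUBIC)
cv2.imwrite('pics/crop1.png',np.vstack([np.hstack([A,B]),np.hstack([C,D])]))
```

```text
(no output)
```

View pics/crop1.png

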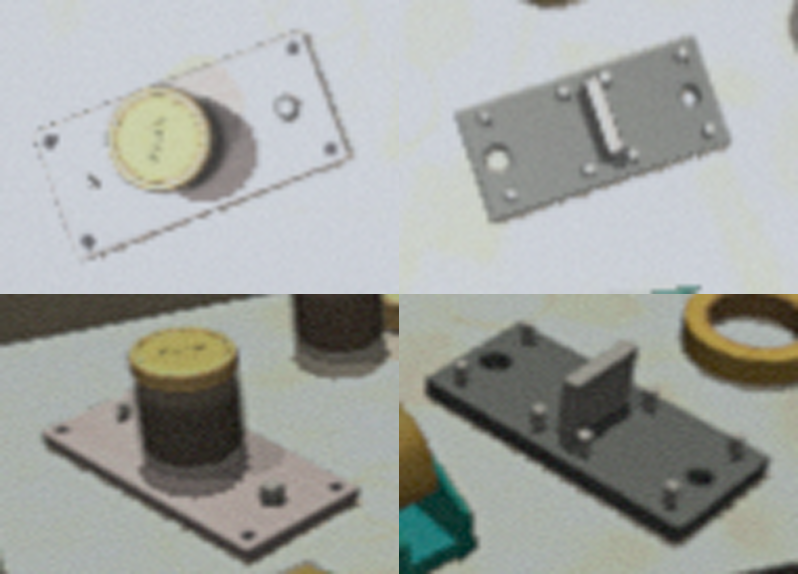

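```bash
cat > fit.py <<'E'
from h import *
from scipy.optimize import least_squares
def un(p,o,fy,dx,dy):
    p=np.array(p,float); return np.c_[(p[:,0]-dx+.5)/4.2-.5+o[0],(p[:,1]-dy+.5)/fy-.5+o[1]]
def fit(obs,x0):
    def T(x,L):
        c,s=np.cos(x[2]),np.sin(x[2]); return np.c_[x[0]+c*L[:,0]-s*L[:,1],x[1]+s*L[:,0]+c*L[:,1],L[:,2]]
    f=lambda x:np.concatenate([(proj(n,T(x,np.array(L,float)))-uv).ravel() for n,L,uv in obs])
    r=least_squares(f,x0,loss='soft_l1'); return r.x,r.fun.reshape(-1,2)
E
python3 - <<'E'
from fit import *
B=[[-.095,-.045,.014],[-.095,.045,.014],[.095,.045,.014],[.095,-.045,.014]]
# base: -x (round) is towards image right => local frame: x points image left (+y world)
At=un([[303,32],[352,157],[88,260],[37,130],[288,107],[94,181]],(150,200),4.2,0,0)
# image right,top corner = +world x ; base x=+y(world) -> base y = -world x
Lt=[[-.095,-.045,.014],[-.095,.045,.014],[.095,.045,.014],[.095,-.045,.014],[-.068,0,.029],[.068,0,.029]]
Cs=un([[42,436],[358,490],[247,548],[272,487],[123,406]],(150,145),3.5,0,294)
Ls=[[.095,.045,.014],[-.095,-.045,.014],[-.095,.045,.014],[-.068,0,.029],[.068,0,.029]]
for nm,o in [('top',[('top',Lt,At)]),('scene',[('scene',Ls,Cs)]),('both',[('top',Lt,At),('scene',Ls,Cs)])]:
    x,r=fit(o,[.464,.22,1.9]); print('base',nm,np.round(x[:2],4),np.degrees(x[2]),np.round(r,1).tolist())
Pt=un([[58,113],[294,38],[332,143],[94,221],[98,158],[291,97],[204,118]],(250,150),4.2,0,0)
# plate x: image left->right = -world y ; y = image up = +world x
LP=[[-.084,.038,.016],[.084,.038,.016],[.084,-.038,.016],[-.084,-.038,.016],[-.068,0,.016],[.068,0,.016],[0,0,.064]]
Ps=un([[121,322],[368,460],[281,530],[28,382],[96,361],[301,477],[202,362]],(260,210),3.5,0,294)
for nm,o in [('top',[('top',LP,Pt)]),('scene',[('scene',LP,Ps)]),('both',[('top',LP,Pt),('scene',LP,Ps)])]:
    x,r=fit(o,[.62,-.03,-1.3]); print('plate',nm,np.round(x[:2],4),np.degrees(x[2]),np.round(r,1).tolist())
print('cap',ray('top',un([[160,138]],(150,200),4.2,0,0),.105),ray('scene',un([[183,357]],(150,145),3.5,0,294),.105))
E
```

```text
base top [0.4645 0.2462] 112.40341356110733 [[0.7, -0.8], [0.6, 0.0], [-1.4, 0.2], [-0.3, 0.4], [0.4, -0.1], [-0.4, 0.1]]
base scene [0.4637 0.2441] 112.29521025700059 [[-0.6, -0.9], [0.8, -0.1], [0.0, 1.6], [0.1, -0.1], [-0.2, -0.3]]
base both [0.4642 0.2456] 112.3118584058008 [[0.9, -0.7], [0.8, 0.2], [-1.2, 0.3], [-0.1, 0.4], [0.6, 0.0], [-0.2, 0.2], [-0.6, -1.3], [0.8, -0.5], [0.0, 1.1], [0.1, -0.6], [-0.1, -0.7]]
plate top [ 0.6207 -0.0269] -70.55112602296605 [[-0.3, -0.0], [0.1, -0.2], [0.1, 0.2], [-0.2, 0.1], [-0.0, 0.4], [0.0, 0.1], [0.3, -0.5]]
plate scene [ 0.6216 -0.0285] -70.17350823852345 [[-0.2, -0.0], [1.0, -0.3], [-0.2, 0.0], [-0.5, -0.9], [-0.0, 0.3], [-0.0, 0.4], [0.1, 0.1]]
plate both [ 0.6213 -0.0278] -70.38700949762504 [[0.1, -0.2], [0.4, -0.5], [0.4, -0.1], [0.2, -0.0], [0.3, 0.2], [0.3, -0.2], [0.6, -0.7], [-0.3, -0.2], [0.7, -0.4], [-0.6, -0.2], [-0.7, -1.2], [-0.2, 0.1], [-0.4, 0.2], [-0.1, -0.1]]
cap [[0.46668598 0.25381579 0.105     ]] [[0.46380618 0.24414332 0.105     ]]
```

Run:
```python
from fit import *
a=np.linspace(0,2*np.pi,60)[:-1]
def sil(n,x,y,z0):
    P=[[x+.0315*np.cos(t),y+.0315*np.sin(t),z] for t in a for z in (z0+.077,z0+.091)]
    h=cv2.convexHull(proj(n,P).astype(np.float32))
    m=np.zeros((384*4,512*4),np.uint8); cv2.fillPoly(m,[np.int32((h+.5)*4)],255)
    return cv2.resize(m,(512,384),interpolation=cv2.INTER_AREA)/255.
def seg(n,box):
    im=cv2.imread(f'pics/{n}0.png'); u,v,w,h=box
    hsv=cv2.cvtColor(im,cv2.COLOR_BGR2HSV); m=((hsv[...,0]>18)&(hsv[...,0]<35)&(hsv[...,1]>75)).astype(np.uint8)
    o=np.zeros_like(m); o[v:v+h,u:u+w]=m[v:v+h,u:u+w]; return o
from scipy.optimize import minimize
for jar,z0,bx,x0 in [('A',.014,{'top':(170,215,40,35),'scene':(172,148,42,40)},(.465,.248)),('B',0.,{'top':(132,163,36,31),'scene':(212,120,34,32)},(.6,.355))]:
  for n in bx:
    m=seg(n,bx[n]); f=lambda p:np.abs(sil(n,*p,z0)-m).sum()
    r=minimize(f,x0,method='Nelder-Mead',options=dict(initial_simplex=[[x0[0],x0[1]],[x0[0]+.01,x0[1]],[x0[0],x0[1]+.01]]))
    ys,xs=np.nonzero(m); print(jar,n,np.round(r.x,4),r.fun,m.sum(),xs.min(),xs.max(),ys.min(),ys.max())
```

```text
Traceback (most recent call last):
ValueError: zero-size array to reduction operation minimum which has no identity
```

```bash
cat > jar.py <<'E'
from fit import *
from scipy.optimize import minimize
a=np.linspace(0,2*np.pi,60)[:-1]
def sil(n,x,y,z0):
    P=[[x+.0315*np.cos(t),y+.0315*np.sin(t),z] for t in a for z in (z0+.077,z0+.091)]
    h=cv2.convexHull(proj(n,P).astype(np.float32))
    m=np.zeros((384*4,512*4),np.uint8); cv2.fillPoly(m,[np.int32((h+.5)*4)],255)
    return cv2.resize(m,(512,384),interpolation=cv2.INTER_AREA)/255.
def seg(im,box):
    u,v,w,h=box; i=im.astype(int)
    m=(i[...,2]-i[...,0]>28).astype(np.uint8); o=np.zeros_like(m); o[v:v+h,u:u+w]=m[v:v+h,u:u+w]; return cv2.morphologyEx(o,cv2.MORPH_OPEN,np.ones((3,3),np.uint8))
def jar(n,im,box,z0,x0):
    m=seg(im,box); f=lambda p:np.abs(sil(n,*p,z0)-m).sum()
    r=minimize(f,x0,method='Nelder-Mead',options=dict(initial_simplex=[[x0[0],x0[1]],[x0[0]+.01,x0[1]],[x0[0],x0[1]+.01]]))
    ys,xs=np.nonzero(m); print(n,np.round(r.x,4),round(r.fun,1),m.sum(),xs.min(initial=999),xs.max(initial=0),ys.min(initial=999),ys.max(initial=0))
E
python3 - <<'E'
from jar import *
for z0,bx,x0 in [(.014,{'top':(170,215,40,35),'scene':(172,148,42,40)},(.465,.248)),(0.,{'top':(132,163,36,31),'scene':(212,120,34,32)},(.6,.355))]:
  for n in bx: jar(n,cv2.imread(f'pics/{n}0.png'),bx[n],z0,x0)
E
```

```text
top [0.4681 0.257 ] 134.5 386 177 198 222 243
scene [0.466  0.2535] 58.6 386 181 205 154 172
top [0.6075 0.369 ] 118.0 386 137 157 165 189
scene [0.6057 0.3671] 93.6 364 219 245 126 151
```

Call:
carry_out([
  {"x":-4.8,"y":-3.55,"z":0},
  {"x":-9.6,"y":-7.1,"z":0},
  {"x":-14.4,"y":-10.65,"z":0},
  {"x":-19.3,"y":-14.2,"z":0},
  {"x":-24.1,"y":-17.8,"z":0},
  {"x":-28.9,"y":-21.3,"z":0.5},
  {"x":-33.7,"y":-24.9,"z":1},
  {"x":-38.5,"y":-28.45,"z":1.9},
  {"x":-38.5,"y":-28.45,"z":1.9},
  {"x":-38.5,"y":-28.45,"z":1.9},
], hand=1)

```text
validation failed for argument at $.de...
```

Call:
carry_out([
  {"x":-4.8,"y":-3.55,"z":0.0,"wx":0.0,"wy":0.0,"wz":0.0},
  {"x":-9.6,"y":-7.1,"z":0.0,"wx":0.0,"wy":0.0,"wz":0.0},
], hand=1.0)

```text
time_s: 1.75
tcp_pos: [0.2431, 0.5337, 0.2185]
ee_rot: [[-0.966, 0.257, 0.001], [0.257, 0.966, 0.0], [-0.0, 0.0, -1.0]]
wrist_force: [1.2, 0.2, 0.8]
finger_gap: 1.002
```

Call:
carry_out([
  {"x":-4.8,"y":-3.55,"z":0.3,"wx":0,"wy":0,"wz":0},
  {"x":-9.6,"y":-7.1,"z":0.6,"wx":0,"wy":0,"wz":0},
  {"x":-14.4,"y":-10.65,"z":1,"wx":0,"wy":0,"wz":0},
  {"x":-19.2,"y":-14.2,"z":1.3,"wx":0,"wy":0,"wz":0},
  {"x":-24,"y":-17.7,"z":1.6,"wx":0,"wy":0,"wz":0},
  {"x":-28.9,"y":-21.35,"z":1.9,"wx":0,"wy":0,"wz":0},
  {"x":-28.9,"y":-21.35,"z":1.9,"wx":0,"wy":0,"wz":0},
  {"x":-28.9,"y":-21.35,"z":1.9,"wx":0,"wy":0,"wz":0},
], hand=1)

```text
time_s: 2.75
tcp_pos: [0.4662, 0.254, 0.1997]
ee_rot: [[-0.966, 0.259, -0.0], [0.259, 0.966, 0.001], [0.001, 0.001, -1.0]]
wrist_force: [-0.8, 0.7, -0.0]
finger_gap: 0.996
```

Run:
```python
from h import *
s=telemetry.read_state(); print(s['time_s'],s['tcp_pos'],s['q'].round(1))
im=shot('scene','s1.png')[:,:,::-1]; t=shot('top','t1.png')[:,:,::-1]
cv2.imwrite('pics/c2.png',np.hstack([cv2.resize(im[100:225,130:255],(400,400),interpolation=cv2.INTER_CUBIC),cv2.resize(t[175:275,140:240],(400,400),interpolation=cv2.INTER_CUBIC)]))
```

```text
2.75 [0.46618019 0.25395294 0.19970147] [-31.8  25.8   1.3 102.9  -0.8  51.3  44.9]
```

View pics/c2.png

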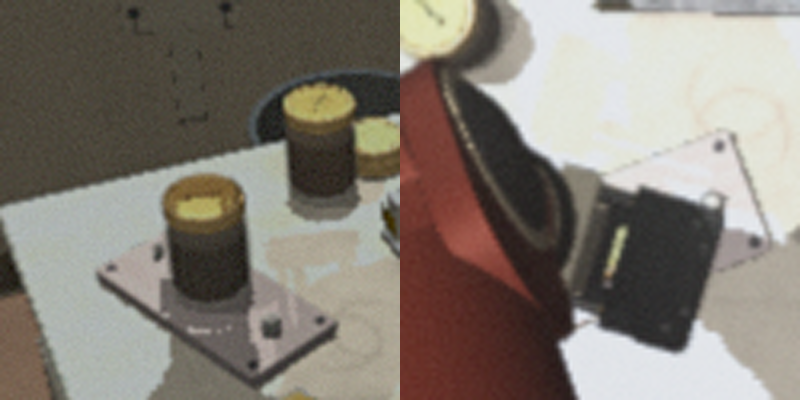

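Call:
carry_out([
  {"x":0,"y":0,"z":4,"wx":0,"wy":0,"wz":0},
  {"x":0,"y":0,"z":8,"wx":0,"wy":0,"wz":0},
  {"x":0,"y":0,"z":11,"wx":0,"wy":0,"wz":0},
  {"x":0,"y":0,"z":14.5,"wx":0,"wy":0,"wz":0},
  {"x":0,"y":0,"z":14.5,"wx":0,"wy":0,"wz":0},
  {"x":0,"y":0,"z":14.5,"wx":0,"wy":0,"wz":0},
])

```text
time_s: 3.6
tcp_pos: [0.4667, 0.2548, 0.0557]
ee_rot: [[-0.966, 0.257, 0.001], [0.257, 0.966, 0.001], [-0.001, 0.002, -1.0]]
wrist_force: [0.4, 0.3, 0.1]
finger_gap: 1.0
```

Call:
carry_out([
  {"x":0,"y":0,"z":0,"wx":0,"wy":0,"wz":0},
  {"x":0,"y":0,"z":0,"wx":0,"wy":0,"wz":0},
  {"x":0,"y":0,"z":0,"wx":0,"wy":0,"wz":0},
  {"x":0,"y":0,"z":0,"wx":0,"wy":0,"wz":0},
  {"x":0,"y":0,"z":0,"wx":0,"wy":0,"wz":0},
  {"x":0,"y":0,"z":0,"wx":0,"wy":0,"wz":0},
], hand=0.5, newtons=15)

```text
time_s: 4.35
tcp_pos: [0.4672, 0.2544, 0.0554]
ee_rot: [[-0.966, 0.258, 0.002], [0.258, 0.966, 0.002], [-0.001, 0.002, -1.0]]
wrist_force: [-0.1, 1.8, 4.9]
finger_gap: 0.696
```

Call:
carry_out([
  {"x":0,"y":0,"z":-1.5,"wx":0,"wy":0,"wz":0},
  {"x":0,"y":0,"z":-3.5,"wx":0,"wy":0,"wz":0},
  {"x":0,"y":0,"z":-5.5,"wx":0,"wy":0,"wz":0},
  {"x":1,"y":1,"z":-6,"wx":0,"wy":0,"wz":0},
  {"x":3,"y":3,"z":-6,"wx":0,"wy":0,"wz":0},
  {"x":5.2,"y":5.2,"z":-6,"wx":0,"wy":0,"wz":0},
  {"x":7.4,"y":7.5,"z":-6,"wx":0,"wy":0,"wz":0},
  {"x":9.3,"y":9.5,"z":-6,"wx":0,"wy":0,"wz":0},
  {"x":10.5,"y":10.8,"z":-5,"wx":0,"wy":0,"wz":0},
  {"x":10.9,"y":11.2,"z":-3.5,"wx":0,"wy":0,"wz":0},
  {"x":10.9,"y":11.2,"z":-2,"wx":0,"wy":0,"wz":0},
  {"x":10.9,"y":11.2,"z":-0.5,"wx":0,"wy":0,"wz":0},
  {"x":10.9,"y":11.2,"z":0.5,"wx":0,"wy":0,"wz":0},
  {"x":10.9,"y":11.2,"z":1.0,"wx":0,"wy":0,"wz":0},
  {"x":10.9,"y":11.2,"z":1.0,"wx":0,"wy":0,"wz":0},
])

```text
time_s: 6.22
tcp_pos: [0.3903, 0.3895, 0.0444]
ee_rot: [[-0.966, 0.259, -0.0], [0.259, 0.966, -0.0], [0.0, -0.0, -1.0]]
wrist_force: [-0.2, 0.0, -3.4]
finger_gap: 0.69
```

Call:
carry_out([
  {"x":0,"y":0,"z":0.15,"wx":0,"wy":0,"wz":0},
  {"x":0,"y":0,"z":0.3,"wx":0,"wy":0,"wz":0},
  {"x":0,"y":0,"z":0.4,"wx":0,"wy":0,"wz":0},
  {"x":0,"y":0,"z":0.4,"wx":0,"wy":0,"wz":0},
])

```text
time_s: 6.72
tcp_pos: [0.3902, 0.39, 0.0413]
ee_rot: [[-0.966, 0.259, 0.0], [0.259, 0.966, 0.001], [-0.0, 0.001, -1.0]]
wrist_force: [-0.9, 0.1, 4.1]
finger_gap: 0.696
```

Contact with the table (force reversed). Release and rise.

Call:
carry_out([
  {"x":0,"y":0,"z":0,"wx":0,"wy":0,"wz":0},
  {"x":0,"y":0,"z":0,"wx":0,"wy":0,"wz":0},
  {"x":0,"y":0,"z":0,"wx":0,"wy":0,"wz":0},
  {"x":0,"y":0,"z":0,"wx":0,"wy":0,"wz":0},
  {"x":0,"y":0,"z":-2,"wx":0,"wy":0,"wz":0},
  {"x":0,"y":0,"z":-6,"wx":0,"wy":0,"wz":0},
  {"x":0,"y":0,"z":-11,"wx":0,"wy":0,"wz":0},
  {"x":0,"y":0,"z":-16,"wx":0,"wy":0,"wz":0},
  {"x":0,"y":0,"z":-16,"wx":0,"wy":0,"wz":0},
  {"x":0,"y":0,"z":-16,"wx":0,"wy":0,"wz":0},
], hand=1)

```text
time_s: 7.98
tcp_pos: [0.3896, 0.3892, 0.2]
ee_rot: [[-0.966, 0.259, -0.001], [0.259, 0.966, -0.001], [0.001, -0.001, -1.0]]
wrist_force: [-0.0, -0.7, -0.2]
finger_gap: 1.004
```

Call:
carry_out([
  {"x":-2,"y":-2.1,"z":-3,"wx":0,"wy":0,"wz":0},
  {"x":-6,"y":-6.2,"z":-4,"wx":0,"wy":0,"wz":-0.1},
  {"x":-10,"y":-10.4,"z":-4,"wx":0,"wy":0,"wz":-0.2},
  {"x":-14,"y":-14.5,"z":-4,"wx":0,"wy":0,"wz":-0.3},
  {"x":-18,"y":-18.7,"z":-4,"wx":0,"wy":0,"wz":-0.4},
  {"x":-22,"y":-22.8,"z":-4,"wx":0,"wy":0,"wz":-0.5},
  {"x":-26,"y":-27,"z":-3,"wx":0,"wy":0,"wz":-0.604},
  {"x":-30,"y":-31.1,"z":0,"wx":0,"wy":0,"wz":-0.604},
  {"x":-33.1,"y":-34.4,"z":4,"wx":0,"wy":0,"wz":-0.604},
  {"x":-33.1,"y":-34.4,"z":5,"wx":0,"wy":0,"wz":-0.604},
  {"x":-33.1,"y":-34.4,"z":5,"wx":0,"wy":0,"wz":-0.604},
])

```text
time_s: 9.35
tcp_pos: [0.6191, -0.027, 0.1481]
ee_rot: [[-0.942, -0.336, -0.006], [-0.336, 0.942, 0.002], [0.005, 0.003, -1.0]]
wrist_force: [-0.8, 1.0, 0.0]
finger_gap: 1.001
```

Run:
```python
from h import *
s=telemetry.read_state(); print(s['time_s'],s['tcp_pos'],s['q'].round(1),s['ee_rot'].round(3).tolist())
im=shot('scene','s2.png')[:,:,::-1]; t=shot('top','t2.png')[:,:,::-1]
cv2.imwrite('pics/c3.png',np.hstack([cv2.resize(im[190:290,260:360],(400,400),interpolation=cv2.INTER_CUBIC),cv2.resize(t[195:275,130:230],(500,400),interpolation=cv2.INTER_CUBIC)])[:, :800])
```

```text
9.35 [ 0.61914932 -0.02695402  0.14814676] [  1.5  36.7  -1.7  91.5   1.2  52.2 109.1] [[-0.942, -0.336, -0.006], [-0.336, 0.942, 0.002], [0.005, 0.003, -1.0]]
```

View pics/c3.png

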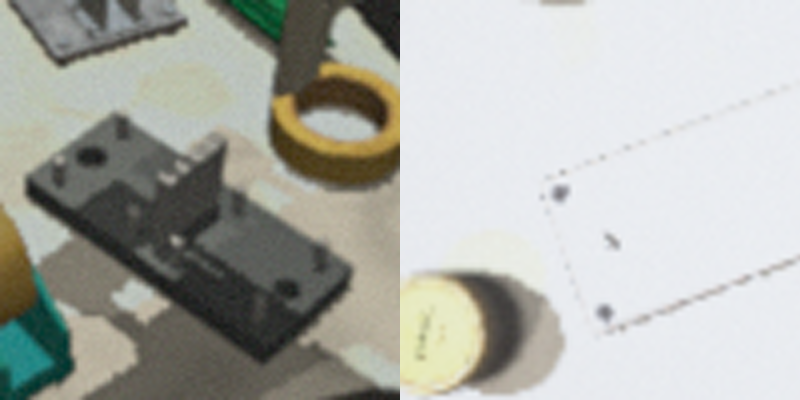

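Call:
carry_out([
  {"x":0,"y":0,"z":3,"wx":0,"wy":0,"wz":0},
  {"x":0,"y":0,"z":6,"wx":0,"wy":0,"wz":0},
  {"x":0,"y":0,"z":9,"wx":0,"wy":0,"wz":0},
  {"x":0,"y":0,"z":11,"wx":0,"wy":0,"wz":0},
  {"x":0,"y":0,"z":12.1,"wx":0,"wy":0,"wz":0},
  {"x":0,"y":0,"z":12.1,"wx":0,"wy":0,"wz":0},
  {"x":0,"y":0,"z":12.1,"wx":0,"wy":0,"wz":0},
])

```text
time_s: 10.32
tcp_pos: [0.6218, -0.0277, 0.0309]
ee_rot: [[-0.942, -0.336, 0.002], [-0.336, 0.942, 0.0], [-0.002, -0.001, -1.0]]
wrist_force: [1.4, -0.4, 0.5]
finger_gap: 0.999
```

Call:
carry_out([
  {"x":0,"y":0,"z":0,"wx":0,"wy":0,"wz":0},
  {"x":0,"y":0,"z":0,"wx":0,"wy":0,"wz":0},
  {"x":0,"y":0,"z":0,"wx":0,"wy":0,"wz":0},
  {"x":0,"y":0,"z":0,"wx":0,"wy":0,"wz":0},
  {"x":0,"y":0,"z":0,"wx":0,"wy":0,"wz":0},
  {"x":0,"y":0,"z":0,"wx":0,"wy":0,"wz":0},
  {"x":0,"y":0,"z":0,"wx":0,"wy":0,"wz":0},
  {"x":0,"y":0,"z":0,"wx":0,"wy":0,"wz":0},
], hand=0, newtons=40)

```text
time_s: 11.32
tcp_pos: [0.6208, -0.0282, 0.0296]
ee_rot: [[-0.942, -0.336, -0.0], [-0.336, 0.942, -0.0], [0.0, 0.0, -1.0]]
wrist_force: [-0.8, -0.1, -0.0]
finger_gap: 0.187
```

Call:
carry_out([
  {"x":0,"y":0,"z":0,"wx":0,"wy":0,"wz":0},
  {"x":0,"y":0,"z":0,"wx":0,"wy":0,"wz":0},
  {"x":0,"y":0,"z":0,"wx":0,"wy":0,"wz":0},
  {"x":0,"y":0,"z":0,"wx":0,"wy":0,"wz":0},
])

```text
time_s: 11.82
tcp_pos: [0.6207, -0.0277, 0.0296]
ee_rot: [[-0.942, -0.336, -0.0], [-0.336, 0.942, 0.0], [0.0, 0.001, -1.0]]
wrist_force: [-0.0, 1.6, 1.2]
finger_gap: 0.107
```

Call:
carry_out([
  {"x":0,"y":0,"z":-1,"wx":0,"wy":0,"wz":0},
  {"x":0,"y":0,"z":-3,"wx":0,"wy":0,"wz":0},
  {"x":0,"y":0,"z":-6,"wx":0,"wy":0,"wz":0},
  {"x":0,"y":0,"z":-10,"wx":0,"wy":0,"wz":0},
  {"x":0,"y":0,"z":-14,"wx":0,"wy":0,"wz":0},
  {"x":0,"y":0,"z":-18,"wx":0,"wy":0,"wz":0},
  {"x":0,"y":0,"z":-20,"wx":0,"wy":0,"wz":0},
  {"x":0,"y":0,"z":-20,"wx":0,"wy":0,"wz":0},
])

```text
time_s: 12.82
tcp_pos: [0.6215, -0.0288, 0.2312]
ee_rot: [[-0.942, -0.335, 0.003], [-0.335, 0.942, -0.001], [-0.003, -0.002, -1.0]]
wrist_force: [0.2, 0.4, -3.8]
finger_gap: 0.11
```

Call:
carry_out([
  {"x":0.5,"y":0.4,"z":0,"wx":0,"wy":0,"wz":0.1},
  {"x":1.5,"y":1.2,"z":0,"wx":0,"wy":0,"wz":0.25},
  {"x":2.5,"y":2,"z":0,"wx":0,"wy":0,"wz":0.42},
  {"x":3.5,"y":2.7,"z":0,"wx":0,"wy":0,"wz":0.59},
  {"x":4.5,"y":3.5,"z":0,"wx":0,"wy":0,"wz":0.76},
  {"x":5.5,"y":4.2,"z":0,"wx":0,"wy":0,"wz":0.93},
  {"x":6.5,"y":5,"z":0,"wx":0,"wy":0,"wz":1.1},
  {"x":7.5,"y":5.8,"z":0,"wx":0,"wy":0,"wz":1.27},
  {"x":8.5,"y":6.5,"z":0,"wx":0,"wy":0,"wz":1.44},
  {"x":9.5,"y":7.3,"z":0,"wx":0,"wy":0,"wz":1.61},
  {"x":10.5,"y":8,"z":0,"wx":0,"wy":0,"wz":1.78},
  {"x":11.5,"y":8.8,"z":0,"wx":0,"wy":0,"wz":1.95},
  {"x":12.6,"y":9.6,"z":0,"wx":0,"wy":0,"wz":2.12},
  {"x":12.6,"y":9.6,"z":0,"wx":0,"wy":0,"wz":2.29},
  {"x":12.6,"y":9.6,"z":0,"wx":0,"wy":0,"wz":2.46},
  {"x":12.6,"y":9.6,"z":0,"wx":0,"wy":0,"wz":2.63},
  {"x":12.6,"y":9.6,"z":0,"wx":0,"wy":0,"wz":2.8},
  {"x":12.6,"y":9.6,"z":0,"wx":0,"wy":0,"wz":2.97},
  {"x":12.6,"y":9.6,"z":0,"wx":0,"wy":0,"wz":3.094},
  {"x":12.6,"y":9.6,"z":0,"wx":0,"wy":0,"wz":3.094},
])

```text
time_s: 15.32
tcp_pos: [0.4688, 0.0201, 0.2285]
ee_rot: [[0.924, 0.381, -0.003], [0.381, -0.924, -0.001], [-0.003, -0.0, -1.0]]
wrist_force: [1.0, 0.2, -4.5]
finger_gap: 0.105
```

Run:
```python
from h import *
s=telemetry.read_state(); print(s['time_s'],s['tcp_pos'],s['q'].round(1),s['ee_rot'].round(3).tolist(),s['finger_gap'],s['wrist_force'])
t=cv2.imread('pics/t2.png'); im=shot('scene','s3.png')[:,:,::-1]
A=cv2.resize(t[200:270,150:245],None,fx=6,fy=6,interpolation=cv2.INTER_CUBIC)
cv2.imwrite('pics/c4.png',A)
cv2.imwrite('pics/c5.png',cv2.resize(im[120:300,150:360],None,fx=3.6,fy=3.2,interpolation=cv2.INTER_CUBIC))
print(ray('top',[(190,180),(243,180),(190,143),(243,143)],0).round(3))
```

```text
15.325 [0.46881217 0.02010392 0.22846716] [-37.7  23.7  46.2 110.2 -20.7  54.9 -49.3] [[0.924, 0.381, -0.003], [0.381, -0.924, -0.001], [-0.003, -0.0, -1.0]] 0.10497654619347498 [ 0.96417031  0.19858309 -4.52400308]
[[0.616 0.271 0.   ]
 [0.62  0.121 0.   ]
 [0.724 0.276 0.   ]
 [0.727 0.124 0.   ]]
```

View pics/c4.png

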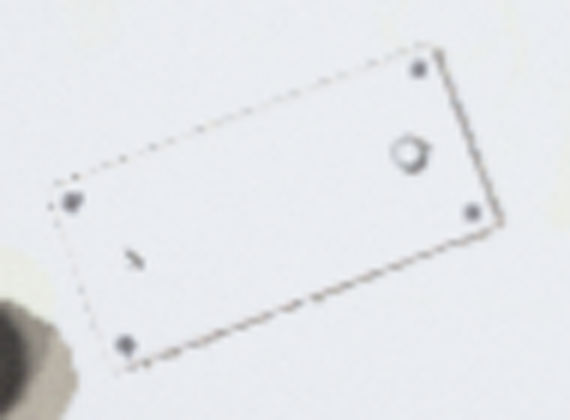

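View pics/c5.png

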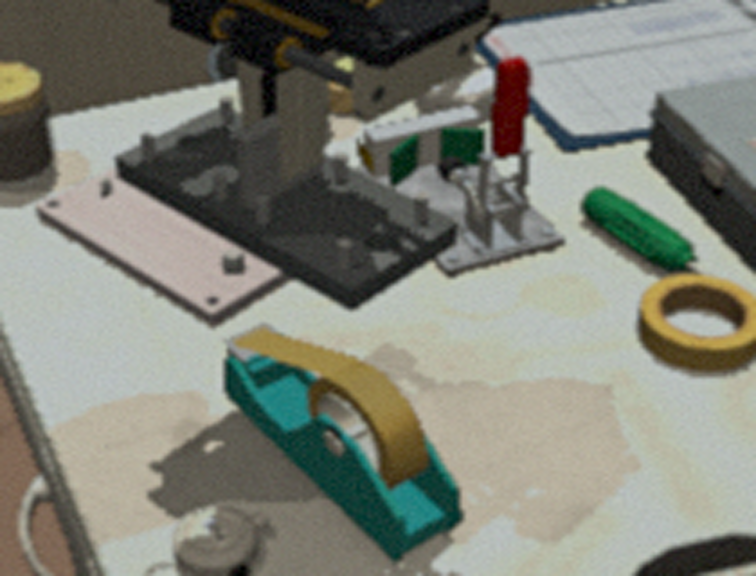

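Run:
```python
from fit import *
def U(p,o,fx,fy): p=np.array(p,float); return np.c_[(p[:,0]+.5)/fx-.5+o[0],(p[:,1]+.5)/fy-.5+o[1]]
b=ray('top',U([[418,69],[472,212],[72,202],[125,345]],(150,200),6,6),.014)
print('bolts',b[:,:2].round(4).tolist(),'c',b.mean(0).round(4)); d=b[2]+b[3]-b[0]-b[1]; print('ang',np.degrees(np.arctan2(d[1],d[0])), np.linalg.norm(d)/2, np.linalg.norm(b[0]-b[1]))
c=ray('top',U([[437,45],[503,224],[122,372],[52,186]],(150,200),6,6),.014); print('corners c',c.mean(0).round(4)); d=c[2]+c[3]-c[0]-c[1]; print(np.degrees(np.arctan2(d[1],d[0])),np.linalg.norm(d)/2,np.linalg.norm(c[0]-c[1]))
print('round',ray('top',U([[410,153]],(150,200),6,6),.029))
# bolts in scene crop1 C
s=ray('scene',un([[62,430],[335,487],[248,536]],(150,145),3.5,0,294),.014); print('scene bolts',s[:,:2].round(4).tolist(),'c from diag',((s[0]+s[1])/2).round(4))
s=ray('scene',U([[53,204],[212,301]],(150,120),3.6,3.2),.014); print('scene bolts c5',s.round(4).tolist())
h=.2285-.0296
L=[[.084,.038,h+.016],[-.084,-.038,h+.016],[-.084,.038,h+.016],[-.084,.038,h],[-.084,-.038,h]]
x,r=fit([('scene',L,U([[118,158],[456,233],[352,292],[352,307],[455,248]],(150,120),3.6,3.2))],[.47,.02,1.95])
print('plate scene',x[:2].round(4),np.degrees(x[2]),r.round(1).tolist())
```

```text
bolts [[0.5292, 0.184], [0.4644, 0.1572], [0.4639, 0.3412], [0.3995, 0.3139]] c [0.4642 0.2491 0.014 ]
ang 112.54355238734085 0.16998546529577707 0.07013116304232657
corners c [0.4645 0.246  0.014 ]
112.20934968250562 0.18752027578387048 0.08753957090143194
round [[0.49003572 0.18512921 0.029     ]]
scene bolts [[0.3995, 0.3124], [0.5283, 0.1824], [0.4644, 0.1552]] c from diag [0.4639 0.2474 0.014 ]
scene bolts c5 [[0.3995, 0.3128, 0.014], [0.4642, 0.1556, 0.014]]
plate scene [0.4652 0.0155] 111.60667627291733 [[-0.7, -0.4], [1.2, -2.6], [-0.5, 0.1], [-0.5, 2.7], [1.1, -0.2]]
```

Call:
carry_out([
  {"x":1,"y":-2.6,"z":0,"wx":0,"wy":0,"wz":0},
  {"x":2.5,"y":-6.5,"z":0,"wx":0,"wy":0,"wz":0},
  {"x":4,"y":-10.5,"z":0,"wx":0,"wy":0,"wz":0},
  {"x":5.5,"y":-14.4,"z":0,"wx":0,"wy":0,"wz":0},
  {"x":7,"y":-18.3,"z":1,"wx":0,"wy":0,"wz":0},
  {"x":8.14,"y":-21.3,"z":3,"wx":0,"wy":0,"wz":0},
  {"x":8.14,"y":-21.3,"z":6,"wx":0,"wy":0,"wz":0},
  {"x":8.14,"y":-21.3,"z":9.5,"wx":0,"wy":0,"wz":0},
  {"x":8.14,"y":-21.3,"z":13,"wx":0,"wy":0,"wz":0},
  {"x":8.14,"y":-21.3,"z":15.4,"wx":0,"wy":0,"wz":0},
  {"x":8.14,"y":-21.3,"z":15.4,"wx":0,"wy":0,"wz":0},
  {"x":8.14,"y":-21.3,"z":15.4,"wx":0,"wy":0,"wz":0},
  {"x":8.14,"y":-21.3,"z":15.4,"wx":0,"wy":0,"wz":0},
])

```text
time_s: 17.0
tcp_pos: [0.4652, 0.2483, 0.0768]
ee_rot: [[0.925, 0.381, 0.002], [0.381, -0.925, 0.001], [0.002, -0.0, -1.0]]
wrist_force: [-0.8, -0.7, -4.1]
finger_gap: 0.104
```

Run:
```python
from h import *
s=telemetry.read_state(); print(s['time_s'],s['tcp_pos'],s['q'].round(1),s['ee_rot'].round(3).tolist(),s['finger_gap'],s['wrist_force'])
im=shot('scene','s4.png')[:,:,::-1]
v=[s['tcp_pos']]
cv2.imwrite('pics/c6.png',cv2.resize(im[130:230,150:260],None,fx=7,fy=5.8,interpolation=cv2.INTER_CUBIC))
```

```text
17.0 [0.46521033 0.24825832 0.07682385] [-52.6  39.8  35.  111.4 -35.2  39.6 -63.6] [[0.925, 0.381, 0.002], [0.381, -0.925, 0.001], [0.002, -0.0, -1.0]] 0.10448703441189015 [-0.80217908 -0.73079155 -4.07456178]
```

View pics/c6.png

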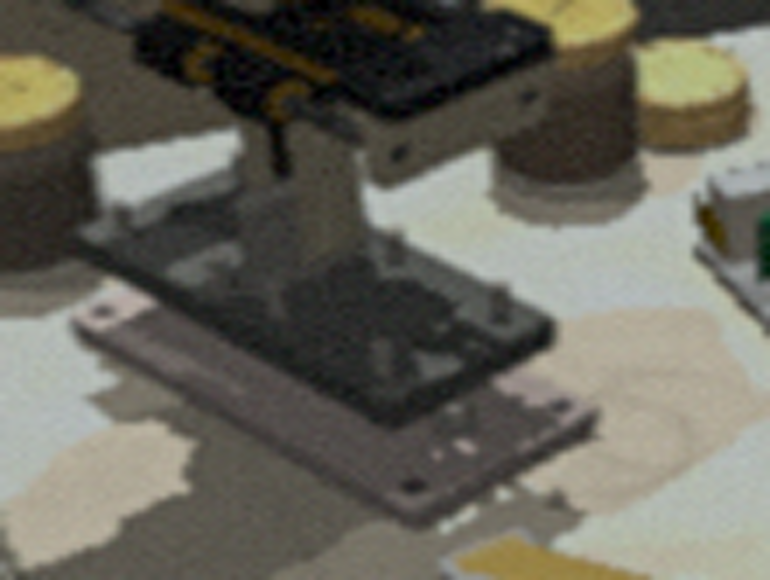

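Run:
```python
from fit import *
def U(p): p=np.array(p,float); return np.c_[(p[:,0]+.5)/7-.5+150,(p[:,1]+.5)/5.8-.5+130]
x,r=fit([('scene',[[.085,.035,.014],[-.085,.035,.014],[-.085,-.035,.014]],U([[101,311],[411,485],[560,405]]))],[.464,.248,1.96]); print('base',x[:2].round(4),np.degrees(x[2]),r.round(1).tolist())
h=.0768-.0296
L=[[.084,.038,h],[-.084,.038,h],[-.084,-.038,h],[-.084,-.038,h+.016],[.084,.038,h+.016],[-.084,.038,h+.016]]
L=np.array(L); P=U([[84,249],[395,428],[550,346],[553,322],[78,233],[394,404]])
x,r=fit([('scene',L,P)],[.464,.248,1.96]); print('plate',x[:2].round(4),np.degrees(x[2]),r.round(1).tolist())
```

```text
base [0.464 0.249] 112.57620407435434 [[0.1, -0.0], [0.1, 0.1], [-0.2, -0.1]]
plate [0.4627 0.2461] 111.89771823557986 [[-0.1, 1.6], [-0.4, 0.8], [1.2, 0.0], [0.5, -1.0], [-0.1, -0.8], [-0.8, -0.3]]
```

Call:
carry_out([
  {"x":0.03,"y":-0.07,"z":0.8,"wx":0,"wy":0,"wz":0},
  {"x":0.03,"y":-0.07,"z":1.4,"wx":0,"wy":0,"wz":0},
  {"x":0.03,"y":-0.07,"z":1.4,"wx":0,"wy":0,"wz":0},
  {"x":0.03,"y":-0.07,"z":1.7,"wx":0,"wy":0,"wz":0},
  {"x":0.03,"y":-0.07,"z":1.9,"wx":0,"wy":0,"wz":0},
  {"x":0.03,"y":-0.07,"z":1.9,"wx":0,"wy":0,"wz":0},
  {"x":0.03,"y":-0.07,"z":1.9,"wx":0,"wy":0,"wz":0},
])

```text
time_s: 17.92
tcp_pos: [0.465, 0.2489, 0.0568]
ee_rot: [[0.925, 0.38, 0.001], [0.38, -0.925, 0.0], [0.001, 0.0, -1.0]]
wrist_force: [2.0, 0.0, -4.0]
finger_gap: 0.106
```

Call:
carry_out([
  {"x":0,"y":0,"z":0.15,"wx":0,"wy":0,"wz":0},
  {"x":0,"y":0,"z":0.3,"wx":0,"wy":0,"wz":0},
  {"x":0,"y":0,"z":0.45,"wx":0,"wy":0,"wz":0},
  {"x":0,"y":0,"z":0.45,"wx":0,"wy":0,"wz":0},
  {"x":0,"y":0,"z":0.45,"wx":0,"wy":0,"wz":0},
])

```text
time_s: 18.55
tcp_pos: [0.4659, 0.2493, 0.0526]
ee_rot: [[0.925, 0.38, 0.003], [0.38, -0.925, 0.001], [0.004, 0.0, -1.0]]
wrist_force: [4.4, 2.6, -1.4]
finger_gap: 0.104
```

```bash
python3 -c "
from h import *
s=telemetry.read_state(); print(s['tcp_pos'],s['wrist_force'],s['torque'])"
```

```text
[0.46589729 0.24933622 0.05260438] [ 4.44248312  2.61918727 -1.42527813] [ 0.53599933 -1.14796568  0.12937203]
```

Call:
carry_out([
  {"x":0.06,"y":0,"z":0,"wx":0,"wy":0,"wz":0},
  {"x":0.12,"y":0,"z":0,"wx":0,"wy":0,"wz":0},
  {"x":0.12,"y":0,"z":0,"wx":0,"wy":0,"wz":0},
  {"x":0.12,"y":0,"z":0,"wx":0,"wy":0,"wz":0},
])

```text
time_s: 19.05
tcp_pos: [0.466, 0.2494, 0.0524]
ee_rot: [[0.925, 0.38, 0.001], [0.38, -0.925, 0.0], [0.001, 0.0, -1.0]]
wrist_force: [3.9, 2.9, 0.6]
finger_gap: 0.101
```

```bash
python3 -c "
from h import *
s=telemetry.read_state(); print(s['tcp_pos'],s['wrist_force'],s['torque'])"
```

```text
[0.46598559 0.2493841  0.05243454] [3.87604779 2.94668493 0.56386575] [ 0.50759318 -1.0982108   0.11274305]
```

Call:
carry_out([
  {"x":0.06,"y":-0.03,"z":-0.05,"wx":0,"wy":0,"wz":0},
  {"x":0.12,"y":-0.03,"z":-0.05,"wx":0,"wy":0,"wz":0},
  {"x":0.12,"y":-0.03,"z":0,"wx":0,"wy":0,"wz":0},
  {"x":0.12,"y":-0.03,"z":0,"wx":0,"wy":0,"wz":0},
])

```text
time_s: 19.55
tcp_pos: [0.4662, 0.2496, 0.052]
ee_rot: [[0.925, 0.38, -0.0], [0.38, -0.925, -0.0], [-0.001, 0.0, -1.0]]
wrist_force: [3.4, 0.7, -0.4]
finger_gap: 0.106
```

```bash
python3 -c "
from h import *
s=telemetry.read_state(); print(s['tcp_pos'],s['wrist_force'],s['torque'])"
```

```text
[0.46620586 0.24961115 0.05204315] [ 3.43939631  0.66276459 -0.41500296] [ 0.20976191 -0.94087478  0.13598677]
```

Call:
carry_out([
  {"x":0.08,"y":0,"z":0.1,"wx":0,"wy":0,"wz":0},
  {"x":0.08,"y":0,"z":0.2,"wx":0,"wy":0,"wz":0},
  {"x":0.08,"y":0,"z":0.3,"wx":0,"wy":0,"wz":0},
  {"x":0.08,"y":0,"z":0.3,"wx":0,"wy":0,"wz":0},
])

```text
time_s: 20.05
tcp_pos: [0.4667, 0.2501, 0.0487]
ee_rot: [[0.925, 0.38, -0.001], [0.38, -0.925, -0.0], [-0.001, 0.0, -1.0]]
wrist_force: [3.9, 2.1, -2.7]
finger_gap: 0.101
```

```bash
python3 -c "
from h import *
s=telemetry.read_state(); print(s['tcp_pos'],s['wrist_force'],s['torque'])"
```

```text
[0.46673645 0.25011559 0.04873664] [ 3.92444618  2.05051737 -2.70026139] [ 0.2974974  -0.86666277  0.12165496]
```

Call:
carry_out([
  {"x":0.08,"y":-0.03,"z":0.1,"wx":0,"wy":0,"wz":0},
  {"x":0.08,"y":-0.03,"z":0.2,"wx":0,"wy":0,"wz":0},
  {"x":0.08,"y":-0.03,"z":0.3,"wx":0,"wy":0,"wz":0},
  {"x":0.08,"y":-0.03,"z":0.4,"wx":0,"wy":0,"wz":0},
  {"x":0.08,"y":-0.03,"z":0.5,"wx":0,"wy":0,"wz":0},
  {"x":0.08,"y":-0.03,"z":0.5,"wx":0,"wy":0,"wz":0},
])

```text
time_s: 20.8
tcp_pos: [0.467, 0.2505, 0.0438]
ee_rot: [[0.925, 0.38, -0.002], [0.38, -0.925, -0.001], [-0.002, -0.0, -1.0]]
wrist_force: [0.3, 0.5, -3.5]
finger_gap: 0.102
```

```bash
python3 -c "
from h import *
s=telemetry.read_state(); print(s['tcp_pos'],s['wrist_force'],s['torque'])"
```

```text
[0.46700735 0.25049148 0.04377667] [ 0.30789837  0.48661261 -3.47381396] [-0.00617515 -0.16088446  0.14959747]
```

Call:
carry_out([
  {"x":0,"y":0,"z":0.05,"wx":0,"wy":0,"wz":0},
  {"x":0,"y":0,"z":0.1,"wx":0,"wy":0,"wz":0},
  {"x":0,"y":0,"z":0.15,"wx":0,"wy":0,"wz":0},
  {"x":0,"y":0,"z":0.15,"wx":0,"wy":0,"wz":0},
])

```text
time_s: 21.3
tcp_pos: [0.467, 0.2506, 0.0436]
ee_rot: [[0.925, 0.38, -0.002], [0.38, -0.925, 0.001], [-0.001, -0.001, -1.0]]
wrist_force: [-2.7, -0.9, 6.5]
finger_gap: 0.105
```

```bash
python3 -c "
from h import *
s=telemetry.read_state(); print(s['tcp_pos'],s['wrist_force'],s['torque'])
im=shot('scene','s5.png')[:,:,::-1]
cv2.imwrite('pics/c7.png',cv2.resize(im[130:230,150:260],None,fx=7,fy=5.8,interpolation=cv2.INTER_CUBIC))"
```

```text
[0.46702298 0.25056522 0.04359512] [-2.66770245 -0.89686338  6.48250824] [-0.38763677  0.55438506  0.07850133]
```

View pics/c7.png

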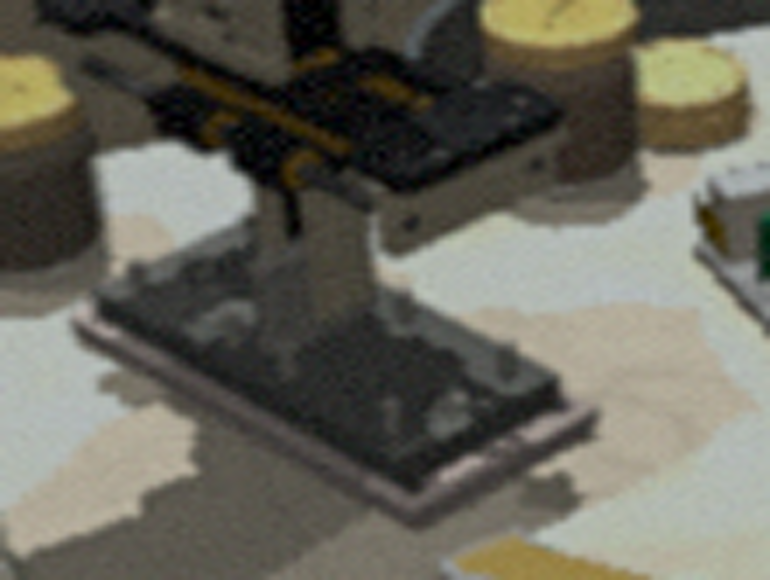

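Call:
carry_out([
  {"x":0,"y":0,"z":-0.1,"wx":0,"wy":0,"wz":0},
  {"x":0,"y":0,"z":-0.1,"wx":0,"wy":0,"wz":0},
  {"x":0,"y":0,"z":-0.1,"wx":0,"wy":0,"wz":0},
  {"x":0,"y":0,"z":-0.1,"wx":0,"wy":0,"wz":0},
  {"x":0,"y":0,"z":-0.1,"wx":0,"wy":0,"wz":0},
  {"x":0,"y":0,"z":-0.1,"wx":0,"wy":0,"wz":0},
  {"x":0,"y":0,"z":-2,"wx":0,"wy":0,"wz":0},
  {"x":0,"y":0,"z":-6,"wx":0,"wy":0,"wz":0},
  {"x":0,"y":0,"z":-11,"wx":0,"wy":0,"wz":0},
  {"x":0,"y":0,"z":-16,"wx":0,"wy":0,"wz":0},
  {"x":0,"y":0,"z":-20,"wx":0,"wy":0,"wz":0},
  {"x":0,"y":0,"z":-20,"wx":0,"wy":0,"wz":0},
  {"x":0,"y":0,"z":-20,"wx":0,"wy":0,"wz":0},
], hand=1)

```text
time_s: 22.98
tcp_pos: [0.4669, 0.2508, 0.2419]
ee_rot: [[0.925, 0.38, -0.002], [0.38, -0.925, -0.0], [-0.002, -0.0, -1.0]]
wrist_force: [-1.2, 0.9, -0.1]
finger_gap: 1.0
```

```bash
python3 -c "
from h import *
s=telemetry.read_state(); print(s['time_s'],s['tcp_pos'],s['wrist_force'],s['finger_gap'])
im=shot('scene','s6.png')[:,:,::-1]
for t in ['other_jar','tape_roll','tally_counter']: print(t,[(np.round(d['at'],3).tolist(),round(d['conf'],2)) for d in finder.find_in(t,'scene')[:2]])
cv2.imwrite('pics/c8.png',cv2.resize(im[110:310,120:380],None,fx=3,fy=2.9,interpolation=cv2.INTER_CUBIC))"
```

```text
22.975 [0.46694575 0.25079914 0.24187129] [-1.17954828  0.88428258 -0.07245344] 0.9995390046436915
other_jar [([0.6, 0.347, 0.058], 0.59)]
tape_roll [([0.742, 0.0, 0.022], 0.82), ([0.454, 0.181, 0.013], 0.32)]
tally_counter [([0.394, -0.049, 0.02], 0.92), ([0.451, 0.179, 0.014], 0.58)]
```

View pics/c8.png

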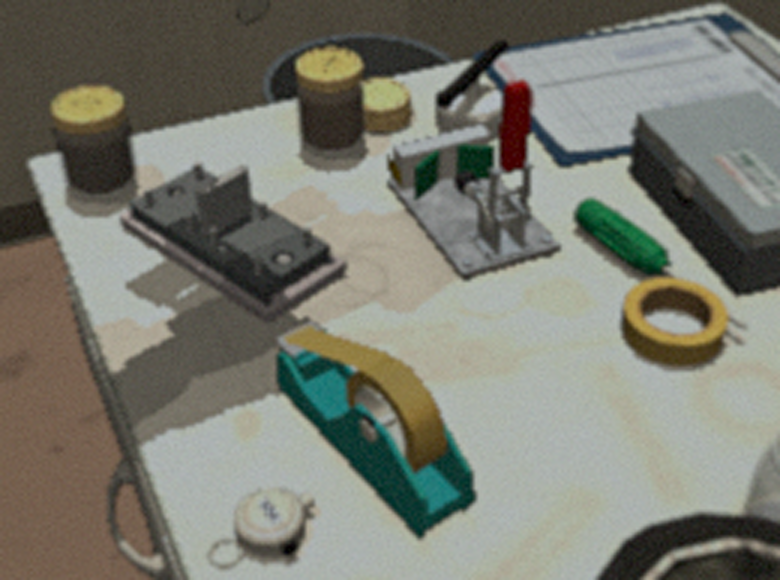

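```bash
python3 -c "
from h import *
print(order.close_job())"
```

```text
the job is handed in; nothing more can be done
None
```

The jar is off the base and the nest plate is seated on both pins. I handed the job in at about 23 s of the 54 s allowed; no verdict was reported.

**Jar:** I gripped it below the cap and set it down upright at about (0.39, 0.39). The last picture shows it still standing there. I did not measure its tilt or final height.

**Plate:** I turned it about 177° in hand and lowered it over both pins.
- **First contact:** the pins pushed sideways with about 5 N, so I moved the target a few millimetres in small steps until that force fell below 1 N.
- **Seating:** the descent then stopped at a TCP height of 0.0436 m. That puts the underside about 14 mm above the table, with the downward contact force rising before I let go.

**Last checks:**
- In the last picture the plate lies flat on the base, with the round pin showing in the large hole. I did not measure the final hole-to-pin distances separately.
- The gripper was open and well clear of everything.
- The other jar, tape roll and tally counter are within about 3 mm of where the finder first saw them.

**Disagreements:** estimates of the base centre differed by up to about 5 mm, depending on the camera and the features used. The plate finally seated at (0.467, 0.2505), about 2–3 mm from the spot I aimed for, which the force readings corrected.

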